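# Center the muffin on its pedestal

### The arm

A 6-joint arm with a two-finger parallel gripper is mounted at the origin on the work surface. World frame = base frame: x ahead of the robot, y to its left, z up, the work surface at z = 0. Lengths are in m, angles in rad, forces in N, time in s.
With the tool pointing down it reaches from about 0.35 to 0.85 m from the base axis. Payload 8.1 kg.
Tool frame: the origin (TCP) lies at the centre of the arm's flange, where the gripper is bolted on; the fingertips stand 186 mm ahead of it and the grasp point (between the pads) lies 167 mm ahead of it; z points along the fingers, y is the line along which they close (so a half turn about z gives the same grasp; the last joint's range is limited). The gripper opens to 93 mm and grips with 3 to 60 N. Pads are 15 mm wide; open, the fingers measure 128 mm over their backs; the gripper's body (75 mm by 188 mm) begins 65 mm behind the grasp point.
Start: joints at [1.235, 0.13, 1.488, -0, 1.523, -0.085], TCP at [0.149, 0.581, 0.405] pointing down, gripper open.
Joint ranges: [-2.96, 2.96], [-0.89, 2.26], [0.02, 2.5], [-1.34, 4.48], [0, 2.73], [-2.66, 2.66]. Speed limits (rad/s): [2.39, 2.39, 2.79, 3.14, 3.14, 3.14].

### API

Orientations are given as a rotation vector (axis times angle).
In Python, from plant import read_state, read_camera, camera_params, robot gives the robot as it stands.
- The arm moves only by the tool carry_out, never from a script. Its argument "targets" is a list of rows, each an object of numbers: "hand": the opening in per cent of the stroke, from 0 (shut) to 100 (fully open); "x", "y", "z": the shift along the tool's x, y, z in m; "ax", "ay", "az": the turn, a rotation vector about the tool's x, y, z in rad. In form: [{"hand": .., "x": .., "y": .., "z": .., "ax": .., "ay": .., "az": ..}, ...]. A call has 1 to 8 rows; each row is the pose to reach, as a shift and turn from the pose commanded when the call began, along the tool's axes at that moment; what a row does not reach only later rows make up. A row lasts 1/8 s, in which the tool goes at most 62.5 mm and 10.7 degrees, less where a joint would pass 70% of its speed; a pose out of reach is approached as far as the arm can. A call with a gripper value outside its range is refused whole. The fingers move at their own pace and stop on an object; "newtons" is the grip in N (left out, the last holds). Time passes only in rows, so rows that repeat a pose let the fingers close. It gives the time, the measured TCP pose, the force, the opening and the grip force at its end, in the units of the state.
- read_state(): the state, without advancing time (a new reading comes with each control period).
- read_camera(name): name is "scene" or "top" or "wrist"; returns (picture, depth): 480x640x3 uint8, blue, green, red; 480x640 float32, m along the optical axis (not along the pixel's ray), 0 where there is no reading.
- camera_params(name): a dict with "fx", "fy", "cx", "cy" (pixels), "position" and "rotation" of the camera in the world. Camera axes: x right, y up, looking along -z (the intrinsics and any distortion apply to the point x, -y, -z); pixel columns grow to the right and rows downward; lengths in m; the calibration is good to about 2 mm. A picture is of the moment at which its call begins: read the wrist's pose just before it. camera_params takes no time and is no camera call; for the wrist camera it gives the pose at the moment of the call.
- robot.close_job(): hands the job in; it is judged then, once.
The state is a dict: "t": time; "q": joint angles; "dq": joint speeds; "joint_torque": joint torques, N m; "tool_pos": TCP position; "orientation": TCP orientation; "force": force on the tool from outside, world axes, zero at the start; "wrist_torque": the same for the moment, N m; "opening": finger opening in m; "gripper_force": force on a finger pad.
Only numpy, scipy, OpenCV 4.12 (cv2) and the standard library are available. Lean on these libraries where they do the work, as an engineer would, in place of code of your own. Each camera call takes 0.05 s, during which the arm holds its last target. There are 200 camera calls.

### The job

One of the two muffins on the little pedestal stands was set down off-center. Nudge it with light taps of the fingertips until it sits upright in the middle of its stand, so that a dome cover would go down over it without touching; then take the hand away. Do not lift, grip or tip the muffin or shove its stand, and leave the other muffin and everything else on the counter as it is.

Things in the scene. Friction and masses are not known exactly. Their poses are not given: they have to be found in the camera images.
- muffin: The muffin that stands 15 to 24 mm off-center, in any direction. Jumbo muffin, crumbly brown top, cream pleated paper cup; round, 70 mm tall, about 130 g. Cup 52 mm across at the bottom, 77 mm at 38 mm height; above it the cap, 86 mm across at its widest (40 to 44 mm up), domes in to the top. Origin: centre of its underside, z up along its axis.
- muffin_cap (a point): Centre of that muffin's widest line, on its axis 42 mm above its underside: a vertical finger beside the muffin touches here, 43 mm from the axis. Its bottom is crowned (flat only 24 mm across), so it may first rock some 4 degrees, then slides on the glaze (0.2 to 0.6 N) and stops with the push, rocking back a few mm when let go. The higher and faster the push, the more easily it tips right over.
- stand: The white ceramic pedestal stand that carries the off-center muffin, loose on the counter, about 600 g. Round: flat top disc 116 mm across (9 mm thick, no rim), narrow stem, foot 84 mm across. Origin: centre of the foot's underside on the counter; its top is 90 mm above the origin.
- stand_top (a point): Centre of that stand's flat top, 90 mm above the counter: where the middle of the muffin's underside belongs.
- muffin_other: The other muffin, of the same kind, already in the middle of its stand. Leave alone. Origin: centre of its underside.
- stand_other: The other pedestal stand, the same shape. Leave alone. Origin: centre of its foot's underside.
- dome_a: Clear dome cover standing on the counter, 107 mm across (inside 100 mm), 120 mm high with its knob. Leave alone. Origin: centre of its underside.
- dome_b: A second, equal dome cover. Leave alone. Origin: centre of its underside.
- tongs: Steel serving tongs lying on the counter, about 195 mm long, 75 mm wide, 12 mm high. Leave alone. Origin: near the middle, at counter height.
- paper_cups: Nested stack of empty paper baking cups, 74 mm across, 66 mm high. Leave alone. Origin: centre of its underside.
- sugar_shaker: Steel sugar shaker, 72 mm across, 95 mm high. Leave alone. Origin: centre of its underside.
- spatula: Spatula lying flat on the counter. Leave alone. Origin: near its middle, at counter height.
- muffin_pack: Clear pack of four muffins, 200 x 200 x 82 mm. Leave alone. Origin: centre of its underside.
- cookie_pack: Clear pack of cookies, 155 x 240 x 68 mm. Leave alone. Origin: centre of its underside.

How it is judged:
By the outcome, as a careful person would: the job done as asked, in the order asked, and still so for the second after the job is handed in, with the robot touching nothing.
It also fails if it takes over 48 s, if anything falls off the work surface, if the arm or the gripper's body presses on something with over 40 N, if the wrist force passes 120 N, or if a joint passes its speed limit or range.

## Working session

There is one attempt and no reset: what is moved stays moved. The work goes in short steps, Python scripts to look and compute and a tool call to move; the robot and the scene stay as the last step left them, time stands still between calls to the robot, and variables do not carry over. Pictures are saved under pics/ and viewed, at most 10 in all, crops included, and the job is handed in when it is done.

Besides the shell and the picture viewer there is one more tool, called after "Emit:" in YAML: its name, and indented under it one key for each argument. carry_out: Moves the arm, as the interface text tells. Its arguments: {"type":"object","properties":{"targets":{"type":"array","items":{"type":"object","properties":{"hand":{"type":"number"},"x":{"type":"number"},"y":{"type":"number"},"z":{"type":"number"},"ax":{"type":"number"},"ay":{"type":"number"},"az":{"type":"number"}}}},"newtons":{"type":"number"}},"required":["targets"]}

```bash
mkdir -p pics
cat > h.py <<'E'
import numpy as np,cv2
from plant import read_state, read_camera, camera_params, robot
def cloud(name):
    p=camera_params(name); im,d=read_camera(name)
    v,u=np.mgrid[0:480,0:640]
    X=np.stack([(u-p['cx'])/p['fx']*d,-(v-p['cy'])/p['fy']*d,-d],-1)
    W=X@np.array(p['rotation']).T+np.array(p['position'])
    W[d==0]=np.nan
    return im,W
E
python3 - <<'E'
from h import *
for n in('scene','top'):
    im,W=cloud(n); cv2.imwrite(f'pics/{n}0.png',im); np.save(n+'0.npy',W); p=camera_params(n); print(p)
s=read_state(); print(s)
E
```

```text
Traceback (most recent call last):
  File "h.py", line 7, in cloud
    W=X@np.array(p['rotation']).T+np.array(p['position'])
      ~~~~~~~~~~~~~~~~~~~~~~~~~~~^~~~~~~~~~~~~~~~~~~~~~~~
ValueError: operands could not be broadcast together with shapes (480,640) (3,)
```

```bash
sed -i "s/np.array(p\['rotation'\]).T/cv2.Rodrigues(np.array(p['rotation'],float))[0].T/" h.py
python3 - <<'E'
from h import *
for n in('scene','top'):
    im,W=cloud(n); cv2.imwrite(f'pics/{n}0.png',im); np.save(n+'0.npy',W); p=camera_params(n); print(p)
s=read_state(); print(s)
E
```

```text
{'fx': 551.8553018984112, 'fy': 551.8553018984112, 'cx': 317.0367113385673, 'cy': 243.8210150432017, 'position': array([ 1.27003632, -0.42927449,  0.84369876]), 'rotation': array([0.80254276, 0.45518562, 0.96449929])}
{'fx': 490.9661362659026, 'fy': 490.9661362659026, 'cx': 315.7695234063264, 'cy': 240.20506224940067, 'position': array([0.45108825, 0.01085669, 1.08240103]), 'rotation': array([ 0.04693042, -0.04391488, -1.56896223])}
{'t': 0.15, 'q': array([ 1.23458349e+00,  1.31035016e-01,  1.48902545e+00, -2.33245263e-06,
        1.52300001e+00, -8.53796530e-02]), 'dq': array([-1.90128358e-04, -2.60312671e-03, -3.20979426e-03, -7.88407479e-04,
       -1.35338573e-03, -6.58224070e-05]), 'joint_torque': array([ 6.39114278e-04, -5.60473251e+01, -4.92338026e+01,  7.68388831e-02,
        3.04921414e-02, -7.75610488e-05]), 'tool_pos': array([0.1488374 , 0.58107108, 0.40390197]), 'orientation': array([-3.92937328e-01, -3.11661423e+00,  2.25517069e-03]), 'force': array([-0.25105357, -0.42132753,  0.53223958]), 'wrist_torque': array([ 0.02708314, -0.03403915, -0.00038888]), 'gripper_force': 0.0, 'opening': 0.09306981804733318}
```

View pics/top0.png

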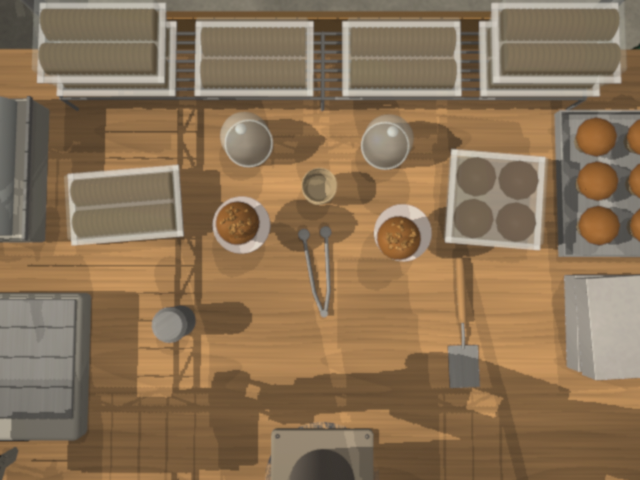

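View pics/scene0.png

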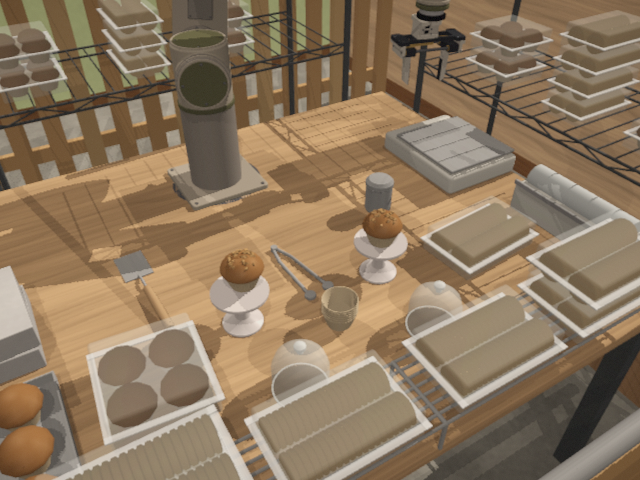

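```bash
cat >> h.py <<'E'
from scipy.optimize import least_squares
def measure(W,c0,rng=.075):
    """W: Nx3 pts; returns disc centre/height, cap centre"""
    W=W.reshape(-1,3); W=W[np.isfinite(W).all(1)]
    W=W[np.hypot(*(W[:,:2]-c0).T)<rng]
    D=W[(W[:,2]>.08)&(W[:,2]<.098)]
    zs=np.median(D[:,2])
    # disc centre: outermost points per angle, r=58
    def outer(P,R,c):
        for _ in range(6):
            a=np.arctan2(*(P[:,:2]-c).T[::-1]); r=np.hypot(*(P[:,:2]-c).T)
            b=((a+np.pi)/(2*np.pi)*36).astype(int)
            e=np.array([P[b==k][np.argmax(r[b==k])][:2] for k in range(36) if (b==k).any()])
            f=least_squares(lambda q:np.hypot(e[:,0]-q[0],e[:,1]-q[1])-R,c,loss='soft_l1',f_scale=.001)
            c=f.x
        return c,np.sqrt(np.mean(f.fun**2)),len(e)
    d=outer(D,.058,np.array(c0,float))
    M=W[W[:,2]>.115]
    c=outer(M,.043,np.median(M[:,:2],0))
    # dome: free sphere-ish: circle in slices
    sl=[]
    for z in (.135,.14,.145,.15):
        P=M[abs(M[:,2]-z)<.0025]
        if len(P)<8: continue
        f=least_squares(lambda q:np.hypot(P[:,0]-q[0],P[:,1]-q[1])-q[2],[*c[0],.035],loss='soft_l1',f_scale=.001)
        sl.append(np.r_[z,f.x,len(P)])
    return zs,d,c,M[:,2].max(),np.array(sl)
E
python3 - <<'E'
from h import *
np.set_printoptions(precision=4,suppress=True)
T=np.load('top0.npy');S=np.load('scene0.npy')
for (v,u) in ((223,241),(236,401)):
    c=T[v,u,:2]; print('seed',T[v,u])
    for n,W in(('top',T),('scene',S),('both',np.r_[T.reshape(-1,3),S.reshape(-1,3)])):
        r=measure(W,c); print(n,*r[:4]);print(r[4])
for (v,u) in((225,262),(225,218),(203,240),(236,428),(255,403),(208,402),(60,250),(130,247),(325,170),(186,319),(200,495)): print((u,v),T[v,u])
E
```

```text
seed [0.5369 0.1539 0.1591]
top 0.08957256106506917 (array([0.5399, 0.1651]), np.float64(0.0004521003829148433), 36) (array([0.5395, 0.1658]), np.float64(0.001048743765941526), 36) 0.16653725030031807
[[  0.135    0.5396   0.166    0.0417  80.    ]
 [  0.14     0.5396   0.1659   0.0397 158.    ]
 [  0.145    0.5396   0.1657   0.0364 233.    ]
 [  0.15     0.5398   0.1659   0.0318 295.    ]]
scene 0.09005285200271146 (array([0.5414, 0.1651]), np.float64(0.0007898485631373162), 28) (array([0.5488, 0.1605]), np.float64(0.007181314722594383), 36) 0.16461388063043814
[[  0.135    0.5403   0.1668   0.0415  97.    ]
 [  0.14     0.5396   0.1669   0.0399 126.    ]
 [  0.145    0.5393   0.1667   0.0368 130.    ]
 [  0.15     0.5396   0.1668   0.0324 163.    ]]
both 0.0898293336973865 (array([0.5407, 0.165 ]), np.float64(0.0005800482340615975), 36) (array([0.5403, 0.1655]), np.float64(0.0008562699214366251), 36) 0.16653725030031807
[[  0.135    0.5398   0.1664   0.0417 177.    ]
 [  0.14     0.5397   0.1662   0.0397 284.    ]
 [  0.145    0.5396   0.1659   0.0364 363.    ]
 [  0.15     0.5399 
[... 855 characters left out ...]
float64(0.0008716736391438788), 34) (array([ 0.5119, -0.147 ]), np.float64(0.0006072413513002218), 36) 0.16520289611747174
[[  0.135    0.511   -0.1466   0.0416 202.    ]
 [  0.14     0.5111  -0.1467   0.0396 332.    ]
 [  0.145    0.5112  -0.1466   0.0364 383.    ]
 [  0.15     0.5113  -0.1466   0.0318 520.    ]]
(262, 225) [0.5393 0.1219 0.0899]
(218, 225) [0.534  0.1995 0.1482]
(240, 203) [0.5773 0.159  0.1411]
(428, 236) [ 0.5173 -0.2143  0.0906]
(403, 255) [ 0.4772 -0.1529  0.1501]
(402, 208) [ 0.5742 -0.1622  0.0909]
(250, 60) [0.8589 0.142  0.1429]
(247, 130) [0.7318 0.1527 0.1009]
(170, 325) [0.3379 0.3046 0.0912]
(319, 186) [0.6285 0.0061 0.0353]
(495, 200) [ 0.5915 -0.353   0.0856]
```

```bash
cat >> h.py <<'E'
def shift(p):
    s=read_state(); R=cv2.Rodrigues(s['orientation'])[0]
    return R.T@(np.array(p)-s['tool_pos']),R
E
python3 - <<'E'
from h import *
np.set_printoptions(precision=4,suppress=True)
for p in((.40,.27,.404),(.4615,-.0897,.404)): print(shift(p))
E
```

```text
(array([-0.3205, -0.239 ,  0.0002]), array([[-0.9687,  0.2482, -0.0005],
       [ 0.2482,  0.9687, -0.0014],
       [ 0.0001, -0.0015, -1.    ]]))
(array([-0.4694, -0.5722,  0.0007]), array([[-0.9687,  0.2482, -0.0005],
       [ 0.2482,  0.9687, -0.0014],
       [ 0.0001, -0.0015, -1.    ]]))
```

Emit:
carry_out:
  targets:
    - {"hand": 0,"x": -0.04,"y": -0.03}
    - {"hand": 0,"x": -0.085,"y": -0.065,"az": 0.1}
    - {"hand": 0,"x": -0.13,"y": -0.1,"az": 0.2}
    - {"hand": 0,"x": -0.18,"y": -0.135,"az": 0.3}
    - {"hand": 0,"x": -0.225,"y": -0.17,"az": 0.4}
    - {"hand": 0,"x": -0.27,"y": -0.205,"az": 0.5}
    - {"hand": 0,"x": -0.305,"y": -0.23,"az": 0.6}
    - {"hand": 0,"x": -0.32,"y": -0.24,"az": 0.604}

```text
schema error: expected keys hand, x, y, z, ax, ay, az
```

Run:
```python
from h import *
np.set_printoptions(precision=4,suppress=True)
print(shift((.4615,-.0897,.38)),read_state()['q'],read_state()['opening'],read_state()['t'])
```

```text
(array([-0.4694, -0.5721,  0.0247]), array([[-0.9687,  0.2482, -0.0005],
       [ 0.2482,  0.9687, -0.0014],
       [ 0.0001, -0.0015, -1.    ]])) [ 1.2346  0.131   1.489  -0.      1.523  -0.0854] 0.09306981804733318 0.15
```

Emit:
carry_out:
  targets:
    - {"hand": 0,"x": -0.04,"y": -0.03,"z": 0,"ax": 0,"ay": 0,"az": 0}
    - {"hand": 0,"x": -0.085,"y": -0.065,"z": 0,"ax": 0,"ay": 0,"az": 0.1}
    - {"hand": 0,"x": -0.13,"y": -0.1,"z": 0,"ax": 0,"ay": 0,"az": 0.2}
    - {"hand": 0,"x": -0.18,"y": -0.135,"z": 0,"ax": 0,"ay": 0,"az": 0.3}
    - {"hand": 0,"x": -0.225,"y": -0.17,"z": 0,"ax": 0,"ay": 0,"az": 0.4}
    - {"hand": 0,"x": -0.27,"y": -0.205,"z": 0,"ax": 0,"ay": 0,"az": 0.5}
    - {"hand": 0,"x": -0.305,"y": -0.23,"z": 0,"ax": 0,"ay": 0,"az": 0.6}
    - {"hand": 0,"x": -0.32,"y": -0.24,"z": 0,"ax": 0,"ay": 0,"az": 0.604}

```text
t: 1.15
tool_pos: [0.4004, 0.2676, 0.4046]
orientation: [1.306, 2.857, -0.0]
force: [0.3, 0.5, 0.4]
opening: 0.0177
gripper_force: 0.0
```

Run:
```python
from h import *
np.set_printoptions(precision=4,suppress=True)
print(shift((.4615,-.0897,.404)),read_state())
```

```text
(array([-0.3102, -0.1876,  0.0007]), array([[-0.6543,  0.7563, -0.0001],
       [ 0.7563,  0.6543, -0.0002],
       [-0.0001, -0.0002, -1.    ]])) {'t': 1.15, 'q': array([ 0.4828, -0.195 ,  1.8068, -0.0002,  1.53  , -0.2304]), 'dq': array([-0.2556,  0.0544, -0.047 ,  0.0156, -0.0047, -0.2871]), 'joint_torque': array([  0.3776, -39.6638, -49.0021,  -0.2875,   0.0404,   1.0005]), 'tool_pos': array([0.4004, 0.2676, 0.4046]), 'orientation': array([ 1.3062,  2.8572, -0.0004]), 'force': array([0.2777, 0.4812, 0.3807]), 'wrist_torque': array([-0.0408, -0.0133,  0.0335]), 'gripper_force': 0.0, 'opening': 0.017651475678418634}
```

Emit:
carry_out:
  targets:
    - {"hand": 0,"x": -0.03,"y": -0.018,"z": 0,"ax": 0,"ay": 0,"az": 0}
    - {"hand": 0,"x": -0.08,"y": -0.048,"z": 0,"ax": 0,"ay": 0,"az": 0}
    - {"hand": 0,"x": -0.13,"y": -0.078,"z": 0,"ax": 0,"ay": 0,"az": 0}
    - {"hand": 0,"x": -0.18,"y": -0.108,"z": 0,"ax": 0,"ay": 0,"az": 0}
    - {"hand": 0,"x": -0.23,"y": -0.138,"z": 0,"ax": 0,"ay": 0,"az": 0}
    - {"hand": 0,"x": -0.275,"y": -0.166,"z": 0,"ax": 0,"ay": 0,"az": 0}
    - {"hand": 0,"x": -0.3,"y": -0.182,"z": 0,"ax": 0,"ay": 0,"az": 0}
    - {"hand": 0,"x": -0.308,"y": -0.187,"z": 0,"ax": 0,"ay": 0,"az": 0}

```text
t: 2.15
tool_pos: [0.4606, -0.0866, 0.4045]
orientation: [-1.302, -2.858, -0.0]
force: [0.9, -0.5, -0.6]
opening: 0.0001
gripper_force: 0.0
```

Run:
```python
from h import *
np.set_printoptions(precision=4,suppress=True)
print(shift((.4615,-.0897,.305)),read_state()['force'],read_state()['opening'])
```

```text
(array([-0.003 , -0.0013,  0.0995]), array([[-0.6563,  0.7545, -0.0006],
       [ 0.7545,  0.6563,  0.0005],
       [ 0.0007, -0.0001, -1.    ]])) [ 0.9493 -0.527  -0.6248] 0.00014129518956222626
```

Emit:
carry_out:
  targets:
    - {"hand": 0,"x": 0,"y": 0,"z": 0.02,"ax": 0,"ay": 0,"az": 0}
    - {"hand": 0,"x": 0,"y": 0,"z": 0.045,"ax": 0,"ay": 0,"az": 0}
    - {"hand": 0,"x": 0,"y": 0,"z": 0.07,"ax": 0,"ay": 0,"az": 0}
    - {"hand": 0,"x": 0,"y": 0,"z": 0.09,"ax": 0,"ay": 0,"az": 0}
    - {"hand": 0,"x": 0,"y": 0,"z": 0.1,"ax": 0,"ay": 0,"az": 0}
    - {"hand": 0,"x": 0,"y": 0,"z": 0.1,"ax": 0,"ay": 0,"az": 0}
    - {"hand": 0,"x": 0,"y": 0,"z": 0.1,"ax": 0,"ay": 0,"az": 0}

```text
t: 3.02
tool_pos: [0.4608, -0.0856, 0.3057]
orientation: [1.301, 2.858, 0.0]
force: [-0.1, -0.5, 0.6]
opening: 0.0003
gripper_force: 0.0
```

Run:
```python
from h import *
np.set_printoptions(precision=4,suppress=True)
s=read_state();print(s['tool_pos'],s['force'])
im,W=cloud('top'); np.save('top1.npy',W)
st=np.array([.5242,-.1618]); d=np.array([.656,-.755])
print('tcp along d from stand',(s['tool_pos'][:2]-st)@d)
im2,_=cloud('scene'); cv2.imwrite('pics/s1.png',np.vstack([cv2.resize(im[180:300,330:470],None,fx=2.5,fy=2.5)[:,:350],cv2.resize(im2[180:340,170:310],None,fx=2.5,fy=2.5)[:300]]))
```

```text
[ 0.4608 -0.0856  0.3057] [-0.1345 -0.5328  0.6115]
tcp along d from stand -0.09914536129078093
```

View pics/s1.png

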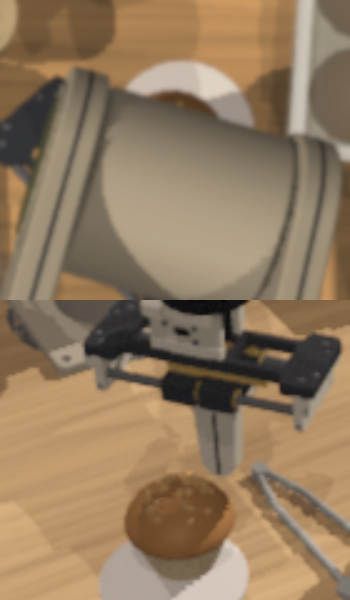

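Emit:
carry_out:
  targets:
    - {"hand": 0,"x": -0.004,"y": 0,"z": 0,"ax": 0,"ay": 0,"az": 0}
    - {"hand": 0,"x": -0.009,"y": 0,"z": 0,"ax": 0,"ay": 0,"az": 0}
    - {"hand": 0,"x": -0.014,"y": 0,"z": 0,"ax": 0,"ay": 0,"az": 0}
    - {"hand": 0,"x": -0.018,"y": 0,"z": 0,"ax": 0,"ay": 0,"az": 0}
    - {"hand": 0,"x": -0.021,"y": 0,"z": 0,"ax": 0,"ay": 0,"az": 0}
    - {"hand": 0,"x": -0.024,"y": 0,"z": 0,"ax": 0,"ay": 0,"az": 0}
    - {"hand": 0,"x": -0.026,"y": 0,"z": 0,"ax": 0,"ay": 0,"az": 0}
    - {"hand": 0,"x": -0.027,"y": 0,"z": 0,"ax": 0,"ay": 0,"az": 0}

```text
t: 4.12
tool_pos: [0.4782, -0.1062, 0.3047]
orientation: [-1.302, -2.859, -0.0]
force: [0.2, 0.2, -0.4]
opening: 0.0005
gripper_force: 0.0
```

Emit:
carry_out:
  targets:
    - {"hand": 0,"x": -0.001,"y": 0,"z": 0,"ax": 0,"ay": 0,"az": 0}
    - {"hand": 0,"x": -0.002,"y": 0,"z": 0,"ax": 0,"ay": 0,"az": 0}
    - {"hand": 0,"x": -0.003,"y": 0,"z": 0,"ax": 0,"ay": 0,"az": 0}
    - {"hand": 0,"x": -0.004,"y": 0,"z": 0,"ax": 0,"ay": 0,"az": 0}
    - {"hand": 0,"x": -0.005,"y": 0,"z": 0,"ax": 0,"ay": 0,"az": 0}
    - {"hand": 0,"x": -0.006,"y": 0,"z": 0,"ax": 0,"ay": 0,"az": 0}
    - {"hand": 0,"x": -0.007,"y": 0,"z": 0,"ax": 0,"ay": 0,"az": 0}
    - {"hand": 0,"x": -0.008,"y": 0,"z": 0,"ax": 0,"ay": 0,"az": 0}

```text
t: 5.12
tool_pos: [0.4834, -0.1122, 0.3047]
orientation: [-1.302, -2.859, 0.0]
force: [-0.2, 1.5, -0.2]
opening: 0.0007
gripper_force: 0.7
```

```bash
cat > m.py <<'E'
from h import *
np.set_printoptions(precision=4,suppress=True)
s=read_state();st=np.array([.5242,-.1618]); d=np.array([.656,-.755]);n=np.array([.755,.656])
r=s['tool_pos'][:2]-st;print(s['t'],s['tool_pos'],s['force'],'tcp d,n',r@d,r@n)
im,W=cloud('scene')
Q=W.reshape(-1,3);Q=Q[np.isfinite(Q).all(1)];Q=Q[np.hypot(*(Q[:,:2]-st).T)<.075]
_,D,_,zm,sl=measure(Q,st); print('stand',D,'zmax',zm);print(sl)
m=sl[1:3,1:3].mean(0)-np.array([0.,.0006]); e=m-np.array([.5245,-.1618]); print('off',e,'along d,n',e@d,e@n)
cv2.imwrite('pics/cur.png',cv2.resize(im[180:340,150:310],None,fx=3.5,fy=3.5))
E
python3 m.py
```

```text
5.125 [ 0.4834 -0.1122  0.3047] [-0.2152  1.536  -0.1642] tcp d,n -0.06418733084761342 0.0017204129130871965
stand (array([ 0.5263, -0.1624]), np.float64(0.0007744173852041645), 28) zmax 0.5524394505523158
[[  0.135    0.5127  -0.1493   0.0439 124.    ]
 [  0.14     0.5127  -0.1494   0.0417 175.    ]
 [  0.145    0.5119  -0.1486   0.0395 185.    ]
 [  0.15     0.512   -0.1483   0.0351 251.    ]]
off [-0.0122  0.0122] along d,n -0.01723853978912725 -0.001211398067082383
```

Emit:
carry_out:
  targets:
    - {"hand": 0,"x": -0.001,"y": 0,"z": 0,"ax": 0,"ay": 0,"az": 0}
    - {"hand": 0,"x": -0.002,"y": 0,"z": 0,"ax": 0,"ay": 0,"az": 0}
    - {"hand": 0,"x": -0.003,"y": 0,"z": 0,"ax": 0,"ay": 0,"az": 0}
    - {"hand": 0,"x": -0.004,"y": 0,"z": 0,"ax": 0,"ay": 0,"az": 0}
    - {"hand": 0,"x": -0.005,"y": 0,"z": 0,"ax": 0,"ay": 0,"az": 0}
    - {"hand": 0,"x": -0.006,"y": 0,"z": 0,"ax": 0,"ay": 0,"az": 0}
    - {"hand": 0,"x": -0.007,"y": 0,"z": 0,"ax": 0,"ay": 0,"az": 0}
    - {"hand": 0,"x": -0.008,"y": 0,"z": 0,"ax": 0,"ay": 0,"az": 0}

```text
t: 6.18
tool_pos: [0.4887, -0.1183, 0.3047]
orientation: [-1.302, -2.859, -0.0]
force: [-1.2, 1.4, 1.3]
opening: 0.0001
gripper_force: 0.7
```

```bash
cat > m.py <<'E'
from h import *
np.set_printoptions(precision=4,suppress=True)
s=read_state();st=np.array([.5242,-.1618]); d=np.array([.656,-.755]);n=np.array([.755,.656])
r=s['tool_pos'][:2]-st;print(s['t'],s['tool_pos'],s['force'],'tcp d,n',r@d,r@n)
im,W=cloud('scene')
Q=W.reshape(-1,3);Q=Q[np.isfinite(Q).all(1)&(Q[:,2]<.168)];Q=Q[np.hypot(*(Q[:,:2]-st).T)<.075]
D=measure(Q,st)[1]
a=(Q[:,:2]-st)@d; Q=Q[a>min(r@d+.0085+.004,.03)]
for z,R in((.135,.0417),(.14,.0399),(.145,.0367),(.15,.0323),(.155,None)):
    P=Q[abs(Q[:,2]-z)<.0025]
    if R is None: continue
    f=least_squares(lambda q:np.hypot(*(P[:,:2]-q).T)-R,st,loss='soft_l1',f_scale=.001)
    e=f.x-np.array([0,.0006])-st; print(z,'off',e,'d,n',e@d,e@n)
print('stand',D,'(ref .5249 -.1615)')
cv2.imwrite('pics/cur.png',cv2.resize(im[180:340,150:310],None,fx=3.5,fy=3.5))
E
python3 m.py
```

```text
6.175 [ 0.4887 -0.1183  0.3047] [-1.2096  1.3772  1.2548] tcp d,n -0.05619423891666415 0.0017228530245961711
0.135 off [-0.0035  0.0045] d,n -0.005698841054512412 0.0002573054853372219
0.14 off [-0.0037  0.0048] d,n -0.00605263988625369 0.00037759199364351066
0.145 off [-0.0036  0.005 ] d,n -0.00611838789089698 0.000554452950159824
0.15 off [-0.0035  0.0049] d,n -0.0059850205808292005 0.0005458187641561352
stand (array([ 0.5263, -0.1624]), np.float64(0.0005992021433567533), 27) (ref .5249 -.1615)
```

View pics/cur.png

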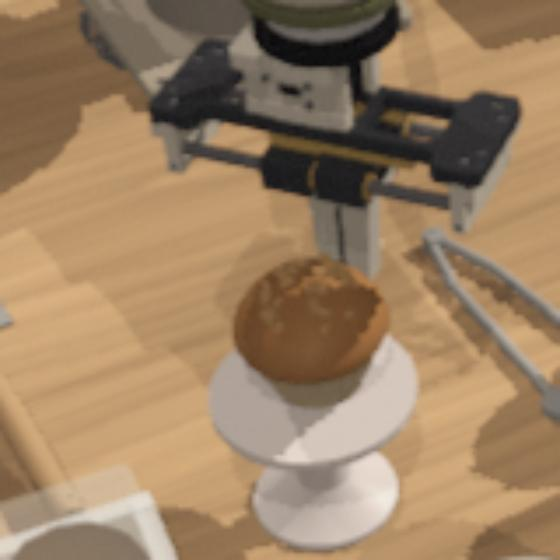

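Emit:
carry_out:
  targets:
    - {"hand": 0,"x": -0.001,"y": 0,"z": 0,"ax": 0,"ay": 0,"az": 0}
    - {"hand": 0,"x": -0.002,"y": 0,"z": 0,"ax": 0,"ay": 0,"az": 0}
    - {"hand": 0,"x": -0.003,"y": 0,"z": 0,"ax": 0,"ay": 0,"az": 0}
    - {"hand": 0,"x": -0.004,"y": 0,"z": 0,"ax": 0,"ay": 0,"az": 0}
    - {"hand": 0,"x": -0.005,"y": 0,"z": 0,"ax": 0,"ay": 0,"az": 0}
    - {"hand": 0,"x": -0.006,"y": 0,"z": 0,"ax": 0,"ay": 0,"az": 0}
    - {"hand": 0,"x": -0.006,"y": 0,"z": 0,"ax": 0,"ay": 0,"az": 0}

```text
t: 7.1
tool_pos: [0.4926, -0.1228, 0.3047]
orientation: [1.302, 2.859, -0.0]
force: [-0.6, 0.8, 1.0]
opening: 0.0006
gripper_force: 0.5
```

```bash
python3 m.py
```

```text
7.1 [ 0.4926 -0.1228  0.3047] [-0.5966  0.805   1.0228] tcp d,n -0.050130098547404744 0.001709678192476768
0.135 off [ 0.0003 -0.0002] d,n 0.0003297714151777907 0.00010989364960836467
0.14 off [ 0.0002 -0.    ] d,n 0.0001236421219910784 0.0001314883777709297
0.145 off [0.0004 0.0002] d,n 8.584120974336713e-05 0.0004471941669057852
0.15 off [-0.0001  0.0002] d,n -0.00022489858523150433 7.575038819963909e-05
stand (array([ 0.5266, -0.1624]), np.float64(0.0006012221294301119), 27) (ref .5249 -.1615)
```

Emit:
carry_out:
  targets:
    - {"hand": 0,"x": 0.001,"y": 0,"z": 0,"ax": 0,"ay": 0,"az": 0}
    - {"hand": 0,"x": 0.002,"y": 0,"z": 0,"ax": 0,"ay": 0,"az": 0}
    - {"hand": 0,"x": 0.003,"y": 0,"z": 0,"ax": 0,"ay": 0,"az": 0}
    - {"hand": 0,"x": 0.004,"y": 0,"z": 0,"ax": 0,"ay": 0,"az": 0}
    - {"hand": 0,"x": 0.006,"y": 0,"z": 0,"ax": 0,"ay": 0,"az": 0}
    - {"hand": 0,"x": 0.01,"y": 0,"z": 0,"ax": 0,"ay": 0,"az": 0}
    - {"hand": 0,"x": 0.015,"y": 0,"z": 0,"ax": 0,"ay": 0,"az": 0}
    - {"hand": 0,"x": 0.018,"y": 0,"z": 0,"ax": 0,"ay": 0,"az": 0}

```text
t: 8.15
tool_pos: [0.4805, -0.1088, 0.3047]
orientation: [-1.302, -2.859, -0.0]
force: [0.1, -0.1, 1.0]
opening: 0.0005
gripper_force: 0.0
```

```bash
python3 m.py
```

```text
8.15 [ 0.4805 -0.1088  0.3047] [ 0.0973 -0.0885  1.013 ] tcp d,n -0.06866455041920431 0.0017372693128223573
0.135 off [-0.0013  0.0018] d,n -0.002269447122423059 0.000200803209163182
0.14 off [-0.0016  0.0021] d,n -0.002605501835557904 0.00012920689513465123
0.145 off [-0.0014  0.002 ] d,n -0.002407307932767033 0.000259572675752101
0.15 off [-0.0016  0.0021] d,n -0.0026299465690187273 0.00012883803224192418
stand (array([ 0.5262, -0.1623]), np.float64(0.0005149042187950141), 27) (ref .5249 -.1615)
```

Emit:
carry_out:
  targets:
    - {"hand": 0,"x": -0.003,"y": 0,"z": 0,"ax": 0,"ay": 0,"az": 0}
    - {"hand": 0,"x": -0.007,"y": 0,"z": 0,"ax": 0,"ay": 0,"az": 0}
    - {"hand": 0,"x": -0.01,"y": 0,"z": 0,"ax": 0,"ay": 0,"az": 0}
    - {"hand": 0,"x": -0.012,"y": 0,"z": 0,"ax": 0,"ay": 0,"az": 0}
    - {"hand": 0,"x": -0.013,"y": 0,"z": 0,"ax": 0,"ay": 0,"az": 0}
    - {"hand": 0,"x": -0.014,"y": 0,"z": 0,"ax": 0,"ay": 0,"az": 0}
    - {"hand": 0,"x": -0.015,"y": 0,"z": 0,"ax": 0,"ay": 0,"az": 0}
    - {"hand": 0,"x": -0.016,"y": 0,"z": 0,"ax": 0,"ay": 0,"az": 0}

```text
t: 9.2
tool_pos: [0.4912, -0.1212, 0.3048]
orientation: [-1.302, -2.859, -0.0]
force: [-1.5, 0.6, 1.1]
opening: 0.0006
gripper_force: 0.7
```

Emit:
carry_out:
  targets:
    - {"hand": 0,"x": -0.001,"y": 0,"z": 0,"ax": 0,"ay": 0,"az": 0}
    - {"hand": 0,"x": -0.002,"y": 0,"z": 0,"ax": 0,"ay": 0,"az": 0}
    - {"hand": 0,"x": -0.003,"y": 0,"z": 0,"ax": 0,"ay": 0,"az": 0}
    - {"hand": 0,"x": -0.004,"y": 0,"z": 0,"ax": 0,"ay": 0,"az": 0}
    - {"hand": 0,"x": -0.005,"y": 0,"z": 0,"ax": 0,"ay": 0,"az": 0}
    - {"hand": 0,"x": -0.005,"y": 0,"z": 0,"ax": 0,"ay": 0,"az": 0}

```text
t: 9.95
tool_pos: [0.4946, -0.1251, 0.3048]
orientation: [1.302, 2.859, -0.0]
force: [0.5, 0.6, 0.2]
opening: 0.0004
gripper_force: 0.5
```

Emit:
carry_out:
  targets:
    - {"hand": 0,"x": 0.001,"y": 0,"z": 0,"ax": 0,"ay": 0,"az": 0}
    - {"hand": 0,"x": 0.002,"y": 0,"z": 0,"ax": 0,"ay": 0,"az": 0}
    - {"hand": 0,"x": 0.003,"y": 0,"z": 0,"ax": 0,"ay": 0,"az": 0}
    - {"hand": 0,"x": 0.004,"y": 0,"z": 0,"ax": 0,"ay": 0,"az": 0}
    - {"hand": 0,"x": 0.006,"y": 0,"z": 0,"ax": 0,"ay": 0,"az": 0}
    - {"hand": 0,"x": 0.01,"y": 0,"z": 0,"ax": 0,"ay": 0,"az": 0}
    - {"hand": 0,"x": 0.016,"y": 0,"z": 0,"ax": 0,"ay": 0,"az": 0}
    - {"hand": 0,"x": 0.02,"y": 0,"z": 0,"ax": 0,"ay": 0,"az": 0}

```text
t: 10.95
tool_pos: [0.4811, -0.1095, 0.3047]
orientation: [-1.302, -2.859, -0.0]
force: [-0.6, -0.4, 0.3]
opening: 0.0002
gripper_force: 0.0
```

```bash
python3 m.py
```

```text
10.95 [ 0.4811 -0.1095  0.3047] [-0.5743 -0.3637  0.3478] tcp d,n -0.0677370441769931 0.0017259813174258863
0.135 off [ 0.0019 -0.002 ] d,n 0.002756782229591899 0.00014215657305329012
0.14 off [ 0.0018 -0.002 ] d,n 0.002700352974831438 4.113135613637404e-05
0.145 off [ 0.0021 -0.002 ] d,n 0.002849728714985611 0.00030160614565628586
0.15 off [ 0.002  -0.0016] d,n 0.0025109504494921133 0.00045054578775752263
stand (array([ 0.5262, -0.1621]), np.float64(0.0004886456395501948), 27) (ref .5249 -.1615)
```

Emit:
carry_out:
  targets:
    - {"hand": 0,"x": 0.015,"y": 0,"z": 0,"ax": 0,"ay": 0,"az": 0}
    - {"hand": 0,"x": 0.035,"y": 0,"z": -0.01,"ax": 0,"ay": 0,"az": 0}
    - {"hand": 0,"x": 0.06,"y": 0,"z": -0.03,"ax": 0,"ay": 0,"az": 0}
    - {"hand": 0,"x": 0.09,"y": 0,"z": -0.05,"ax": 0,"ay": 0,"az": 0}
    - {"hand": 0,"x": 0.12,"y": 0,"z": -0.07,"ax": 0,"ay": 0,"az": 0}
    - {"hand": 0,"x": 0.14,"y": 0,"z": -0.08,"ax": 0,"ay": 0,"az": 0}
    - {"hand": 0,"x": 0.15,"y": 0,"z": -0.08,"ax": 0,"ay": 0,"az": 0}
    - {"hand": 0,"x": 0.15,"y": 0,"z": -0.08,"ax": 0,"ay": 0,"az": 0}

```text
t: 12.0
tool_pos: [0.3825, 0.0036, 0.3842]
orientation: [1.301, 2.86, -0.0]
force: [-0.8, -1.0, 0.2]
opening: 0.0002
gripper_force: 0.0
```

```bash
python3 m.py
python3 - <<'E'
from h import *
np.set_printoptions(precision=4,suppress=True)
im,T=cloud('top'); Q=T.reshape(-1,3); Q=Q[Q[:,2]<.17]
for c in((.524,-.162),(.54,.165)):
    r=measure(Q,c); print(*r[:4]); print(r[4])
S=cloud('scene')[1].reshape(-1,3);S=S[S[:,2]<.17];r=measure(S,(.524,-.162));print(r[1],r[4])
cv2.imwrite('pics/top2.png',im)
E
```

```text
12.0 [0.3825 0.0036 0.3842] [-0.7722 -1.0456  0.2216] tcp d,n -0.21782574427550047 0.0015683594129906912
0.135 off [ 0.002  -0.0018] d,n 0.0026790407067246664 0.0003647334368308227
0.14 off [ 0.0018 -0.002 ] d,n 0.002708859374307921 9.686233126988278e-05
0.145 off [ 0.0021 -0.0019] d,n 0.002875708136753512 0.0003500805321207963
0.15 off [ 0.0022 -0.0019] d,n 0.0028323707936517475 0.0004124525898371897
stand (array([ 0.5263, -0.1623]), np.float64(0.0004926097007866568), 27) (ref .5249 -.1615)
0.08985158205973753 (array([ 0.5241, -0.1623]), np.float64(0.000514427337867611), 36) (array([ 0.5256, -0.1633]), np.float64(0.0012077341346977833), 36) 0.1670409314002923
[[  0.135    0.5257  -0.1639   0.0415  73.    ]
 [  0.14     0.5258  -0.164    0.0397 172.    ]
 [  0.145    0.5259  -0.164    0.0364 221.    ]
 [  0.15     0.5262  -0.164    0.032  303.    ]]
0.08972384225541252 (array([0.5398, 0.1651]), np.float64(0.0004769992521684098), 36) (array([0.5395, 0.1658]), np.float64(0.001003281283395638), 36) 0.1657833217024992
[[  0.135    0.5398   0.1661   0.0418  75.    ]
 [  0.14     0.5397   0.1659   0.0396 179.    ]
 [  0.145    0.5397   0.1657   0.0362 220.    ]
 [  0.15     0.5398   0.1656   0.0317 294.    ]]
(array([ 0.5263, -0.1625]), np.float64(0.0006052950985154027), 27) [[  0.135    0.5262  -0.1631   0.0418 109.    ]
 [  0.14     0.526   -0.163    0.04   170.    ]
 [  0.145    0.5262  -0.1632   0.0366 174.    ]
 [  0.15     0.5258  -0.1633   0.0321 223.    ]]
```

View pics/top2.png

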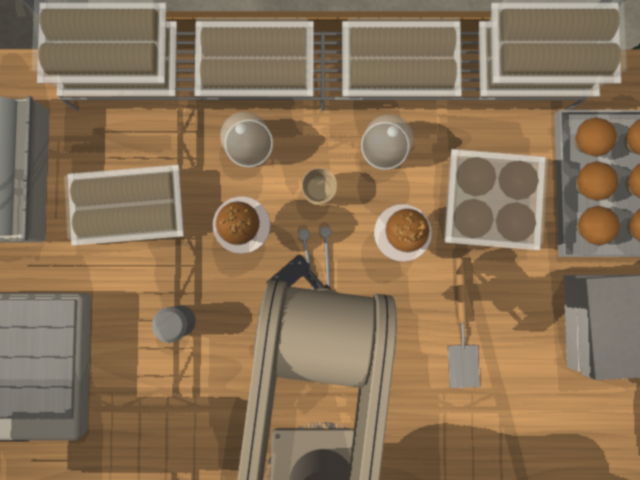

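Emit:
carry_out:
  targets:
    - {"hand": 0,"x": -0.02,"y": 0,"z": -0.02,"ax": 0,"ay": 0,"az": 0}
    - {"hand": 0,"x": -0.06,"y": 0,"z": -0.03,"ax": 0,"ay": 0,"az": 0}
    - {"hand": 0,"x": -0.11,"y": 0,"z": -0.03,"ax": 0,"ay": 0,"az": 0}
    - {"hand": 0,"x": -0.16,"y": 0,"z": -0.03,"ax": 0,"ay": 0,"az": 0}
    - {"hand": 0,"x": -0.21,"y": 0,"z": -0.03,"ax": 0,"ay": 0,"az": 0}
    - {"hand": 0,"x": -0.26,"y": 0,"z": -0.03,"ax": 0,"ay": 0,"az": 0}
    - {"hand": 0,"x": -0.29,"y": 0,"z": -0.03,"ax": 0,"ay": 0,"az": 0}
    - {"hand": 0,"x": -0.3,"y": 0,"z": -0.03,"ax": 0,"ay": 0,"az": 0}

```text
t: 13.15
tool_pos: [0.5804, -0.2251, 0.4129]
orientation: [-1.304, -2.855, 0.0]
force: [-0.3, 0.1, -0.2]
opening: 0.0004
gripper_force: 0.0
```

Emit:
carry_out:
  targets:
    - {"hand": 0,"x": 0,"y": 0,"z": 0,"ax": 0,"ay": 0,"az": 0}
    - {"hand": 0,"x": 0,"y": 0,"z": 0.02,"ax": 0,"ay": 0,"az": 0}
    - {"hand": 0,"x": 0,"y": 0,"z": 0.05,"ax": 0,"ay": 0,"az": 0}
    - {"hand": 0,"x": 0,"y": 0,"z": 0.08,"ax": 0,"ay": 0,"az": 0}
    - {"hand": 0,"x": 0,"y": 0,"z": 0.1,"ax": 0,"ay": 0,"az": 0}
    - {"hand": 0,"x": 0,"y": 0,"z": 0.11,"ax": 0,"ay": 0,"az": 0}
    - {"hand": 0,"x": 0,"y": 0,"z": 0.11,"ax": 0,"ay": 0,"az": 0}
    - {"hand": 0,"x": 0,"y": 0,"z": 0.11,"ax": 0,"ay": 0,"az": 0}

```text
t: 14.15
tool_pos: [0.5803, -0.2232, 0.3061]
orientation: [1.301, 2.857, -0.0]
force: [0.3, -0.9, -0.7]
opening: 0.0001
gripper_force: 0.0
```

Run:
```python
from h import *
np.set_printoptions(precision=4,suppress=True)
s=read_state();st=np.array([.5242,-.1618]); d=np.array([.656,-.755]);n=np.array([.755,.656])
r=s['tool_pos'][:2]-st;print(s['t'],s['tool_pos'],s['force'],r@d,r@n)
im,W=cloud('scene'); cv2.imwrite('pics/s3.png',cv2.resize(im[180:340,150:310],None,fx=3.5,fy=3.5))
```

```text
14.15 [ 0.5803 -0.2232  0.3061] [ 0.3066 -0.8854 -0.7451] 0.08319271069072272 0.002042942918704132
```

View pics/s3.png

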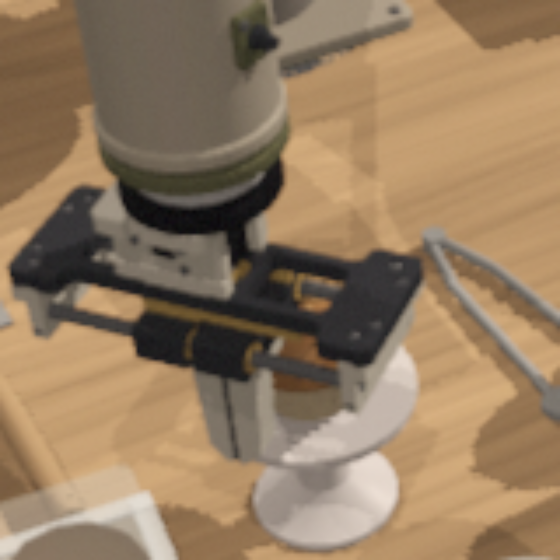

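Emit:
carry_out:
  targets:
    - {"hand": 0,"x": 0.004,"y": 0,"z": 0,"ax": 0,"ay": 0,"az": 0}
    - {"hand": 0,"x": 0.009,"y": 0,"z": 0,"ax": 0,"ay": 0,"az": 0}
    - {"hand": 0,"x": 0.014,"y": 0,"z": 0,"ax": 0,"ay": 0,"az": 0}
    - {"hand": 0,"x": 0.019,"y": 0,"z": 0,"ax": 0,"ay": 0,"az": 0}
    - {"hand": 0,"x": 0.023,"y": 0,"z": 0,"ax": 0,"ay": 0,"az": 0}
    - {"hand": 0,"x": 0.026,"y": 0,"z": 0,"ax": 0,"ay": 0,"az": 0}
    - {"hand": 0,"x": 0.028,"y": 0,"z": 0,"ax": 0,"ay": 0,"az": 0}
    - {"hand": 0,"x": 0.0285,"y": 0,"z": 0,"ax": 0,"ay": 0,"az": 0}

```text
t: 15.2
tool_pos: [0.5612, -0.2017, 0.305]
orientation: [1.302, 2.858, -0.0]
force: [0.5, -0.4, 1.8]
opening: 0.0007
gripper_force: 0.7
```

Emit:
carry_out:
  targets:
    - {"hand": 0,"x": 0.001,"y": 0,"z": 0,"ax": 0,"ay": 0,"az": 0}
    - {"hand": 0,"x": 0.002,"y": 0,"z": 0,"ax": 0,"ay": 0,"az": 0}
    - {"hand": 0,"x": 0.003,"y": 0,"z": 0,"ax": 0,"ay": 0,"az": 0}
    - {"hand": 0,"x": 0.004,"y": 0,"z": 0,"ax": 0,"ay": 0,"az": 0}
    - {"hand": 0,"x": 0.005,"y": 0,"z": 0,"ax": 0,"ay": 0,"az": 0}
    - {"hand": 0,"x": 0.005,"y": 0,"z": 0,"ax": 0,"ay": 0,"az": 0}

```text
t: 15.95
tool_pos: [0.5578, -0.1977, 0.3047]
orientation: [-1.302, -2.859, -0.0]
force: [0.5, -1.6, 0.1]
opening: 0.0005
gripper_force: 0.5
```

Emit:
carry_out:
  targets:
    - {"hand": 0,"x": -0.001,"y": 0,"z": 0,"ax": 0,"ay": 0,"az": 0}
    - {"hand": 0,"x": -0.002,"y": 0,"z": 0,"ax": 0,"ay": 0,"az": 0}
    - {"hand": 0,"x": -0.003,"y": 0,"z": 0,"ax": 0,"ay": 0,"az": 0}
    - {"hand": 0,"x": -0.005,"y": 0,"z": 0,"ax": 0,"ay": 0,"az": 0}
    - {"hand": 0,"x": -0.008,"y": 0,"z": 0,"ax": 0,"ay": 0,"az": 0}
    - {"hand": 0,"x": -0.014,"y": 0,"z": 0,"ax": 0,"ay": 0,"az": 0}
    - {"hand": 0,"x": -0.022,"y": 0,"z": 0,"ax": 0,"ay": 0,"az": 0}
    - {"hand": 0,"x": -0.03,"y": 0,"z": 0,"ax": 0,"ay": 0,"az": 0}

```text
t: 16.95
tool_pos: [0.578, -0.221, 0.3048]
orientation: [1.302, 2.859, -0.0]
force: [-1.0, 1.4, -0.2]
opening: 0.0002
gripper_force: 0.0
```

Emit:
carry_out:
  targets:
    - {"hand": 0,"x": 0,"y": 0,"z": -0.02,"ax": 0,"ay": 0,"az": 0}
    - {"hand": 0,"x": 0,"y": 0,"z": -0.05,"ax": 0,"ay": 0,"az": 0}
    - {"hand": 0,"x": 0,"y": 0,"z": -0.08,"ax": 0,"ay": 0,"az": 0}
    - {"hand": 0,"x": 0,"y": 0,"z": -0.11,"ax": 0,"ay": 0,"az": 0}
    - {"hand": 0,"x": 0.02,"y": 0,"z": -0.115,"ax": 0,"ay": 0,"az": 0}
    - {"hand": 0,"x": 0.07,"y": 0,"z": -0.115,"ax": 0,"ay": 0,"az": 0}
    - {"hand": 0,"x": 0.12,"y": 0,"z": -0.115,"ax": 0,"ay": 0,"az": 0}
    - {"hand": 0,"x": 0.17,"y": 0,"z": -0.115,"ax": 0,"ay": 0,"az": 0}

```text
t: 17.95
tool_pos: [0.4648, -0.0911, 0.4214]
orientation: [1.302, 2.857, 0.001]
force: [0.4, 0.5, 0.6]
opening: 0.0005
gripper_force: 0.0
```

Emit:
carry_out:
  targets:
    - {"hand": 0,"x": 0.05,"y": 0,"z": 0,"ax": 0,"ay": 0,"az": 0}
    - {"hand": 0,"x": 0.1,"y": 0,"z": 0,"ax": 0,"ay": 0,"az": 0}
    - {"hand": 0,"x": 0.125,"y": 0,"z": 0,"ax": 0,"ay": 0,"az": 0}
    - {"hand": 0,"x": 0.13,"y": 0,"z": 0,"ax": 0,"ay": 0,"az": 0}
    - {"hand": 0,"x": 0.13,"y": 0,"z": 0,"ax": 0,"ay": 0,"az": 0}

```text
t: 18.58
tool_pos: [0.3809, 0.0057, 0.4208]
orientation: [1.301, 2.858, 0.001]
force: [-0.2, -0.1, -0.2]
opening: 0.0001
gripper_force: 0.0
```

```bash
python3 m.py
python3 - <<'E'
from h import *
np.set_printoptions(precision=4,suppress=True)
im,T=cloud('top'); Q=T.reshape(-1,3); Q=Q[Q[:,2]<.17]
for c in((.524,-.162),(.54,.165)):
    r=measure(Q,c); print(*r[:4]); print(r[4])
im=cloud('scene')[0];cv2.imwrite('pics/s4.png',cv2.resize(im[160:400,150:470],None,fx=2.2,fy=2.2))
E
```

```text
18.575 [0.3809 0.0057 0.4208] [-0.1882 -0.0746 -0.1991] tcp d,n -0.22053344659126004 0.0016813599546851442
0.135 off [-0.0018  0.0024] d,n -0.0029887914629246138 0.0002779325094793169
0.14 off [-0.0016  0.0026] d,n -0.0030413868683657214 0.0004740870805403576
0.145 off [-0.0017  0.0025] d,n -0.003014103327145125 0.00038245871657118283
0.15 off [-0.0016  0.0026] d,n -0.0030635318198084373 0.0005092955780769884
stand (array([ 0.5259, -0.1623]), np.float64(0.0004210893499669677), 27) (ref .5249 -.1615)
0.08968554013384455 (array([ 0.5244, -0.1624]), np.float64(0.000527788904725024), 36) (array([ 0.5219, -0.159 ]), np.float64(0.0011443506973917428), 36) 0.1651109517032764
[[  0.135    0.5223  -0.1593   0.0416  78.    ]
 [  0.14     0.5222  -0.1595   0.0397 182.    ]
 [  0.145    0.5222  -0.1596   0.0365 211.    ]
 [  0.15     0.5224  -0.1595   0.0319 305.    ]]
0.08966714406621146 (array([0.5398, 0.165 ]), np.float64(0.0005055039889379179), 36) (array([0.5396, 0.1659]), np.float64(0.0010384470036283967), 36) 0.16637848726829974
[[  0.135    0.5397   0.1661   0.0417  78.    ]
 [  0.14     0.5397   0.1661   0.0397 172.    ]
 [  0.145    0.5396   0.166    0.0363 220.    ]
 [  0.15     0.5398   0.1661   0.0318 292.    ]]
```

View pics/s4.png

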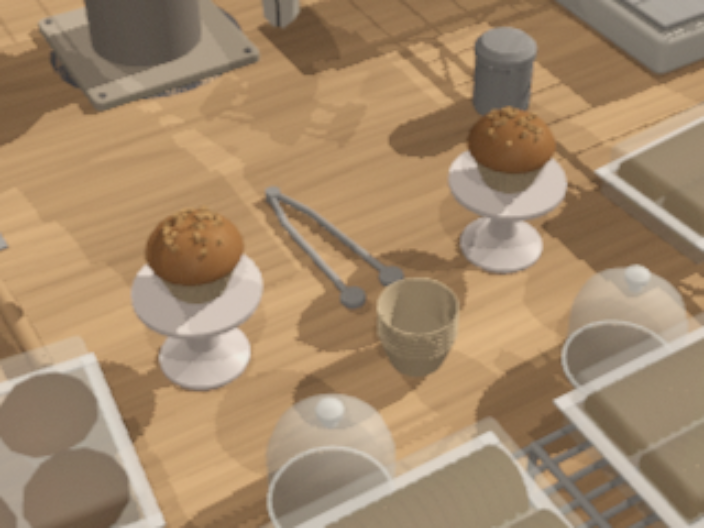

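Emit:
carry_out:
  targets:
    - {"hand": 0,"x": -0.04,"y": 0,"z": 0.02,"ax": 0,"ay": 0,"az": 0}
    - {"hand": 0,"x": -0.08,"y": 0,"z": 0.05,"ax": 0,"ay": 0,"az": 0}
    - {"hand": 0,"x": -0.11,"y": 0,"z": 0.08,"ax": 0,"ay": 0,"az": 0}
    - {"hand": 0,"x": -0.125,"y": 0,"z": 0.105,"ax": 0,"ay": 0,"az": 0}
    - {"hand": 0,"x": -0.135,"y": 0,"z": 0.116,"ax": 0,"ay": 0,"az": 0}
    - {"hand": 0,"x": -0.145,"y": 0,"z": 0.116,"ax": 0,"ay": 0,"az": 0}
    - {"hand": 0,"x": -0.15,"y": 0,"z": 0.116,"ax": 0,"ay": 0,"az": 0}
    - {"hand": 0,"x": -0.15,"y": 0,"z": 0.116,"ax": 0,"ay": 0,"az": 0}

```text
t: 19.73
tool_pos: [0.4797, -0.1074, 0.305]
orientation: [1.301, 2.857, 0.0]
force: [0.0, 1.0, 0.2]
opening: 0.0004
gripper_force: 0.0
```

```bash
python3 m.py
```

```text
19.725 [ 0.4797 -0.1074  0.305 ] [0.0327 0.9715 0.1752] tcp d,n -0.07025885820785348 0.002019178198752387
0.135 off [-0.0017  0.0026] d,n -0.00304454168574159 0.00043762886205484864
0.14 off [-0.0019  0.0027] d,n -0.003294435705799901 0.0003174779265356826
0.145 off [-0.0016  0.0026] d,n -0.003054179195312178 0.0004739760740190293
0.15 off [-0.0016  0.0028] d,n -0.0031833605028429453 0.0006531408941609855
stand (array([ 0.5263, -0.1625]), np.float64(0.0006273280435638462), 27) (ref .5249 -.1615)
```

Push to tcp d ≈ -0.049, i.e. 21 mm.

Emit:
carry_out:
  targets:
    - {"hand": 0,"x": -0.004,"y": 0,"z": 0,"ax": 0,"ay": 0,"az": 0}
    - {"hand": 0,"x": -0.008,"y": 0,"z": 0,"ax": 0,"ay": 0,"az": 0}
    - {"hand": 0,"x": -0.011,"y": 0,"z": 0,"ax": 0,"ay": 0,"az": 0}
    - {"hand": 0,"x": -0.013,"y": 0,"z": 0,"ax": 0,"ay": 0,"az": 0}
    - {"hand": 0,"x": -0.014,"y": 0,"z": 0,"ax": 0,"ay": 0,"az": 0}
    - {"hand": 0,"x": -0.015,"y": 0,"z": 0,"ax": 0,"ay": 0,"az": 0}
    - {"hand": 0,"x": -0.016,"y": 0,"z": 0,"ax": 0,"ay": 0,"az": 0}
    - {"hand": 0,"x": -0.017,"y": 0,"z": 0,"ax": 0,"ay": 0,"az": 0}

```text
t: 20.78
tool_pos: [0.4903, -0.1201, 0.3037]
orientation: [-1.302, -2.859, -0.0]
force: [-0.5, -0.0, 0.8]
opening: 0.0004
gripper_force: 0.3
```

Emit:
carry_out:
  targets:
    - {"hand": 0,"x": -0.001,"y": 0,"z": 0,"ax": 0,"ay": 0,"az": 0}
    - {"hand": 0,"x": -0.002,"y": 0,"z": 0,"ax": 0,"ay": 0,"az": 0}
    - {"hand": 0,"x": -0.003,"y": 0,"z": 0,"ax": 0,"ay": 0,"az": 0}
    - {"hand": 0,"x": -0.004,"y": 0,"z": 0,"ax": 0,"ay": 0,"az": 0}
    - {"hand": 0,"x": -0.004,"y": 0,"z": 0,"ax": 0,"ay": 0,"az": 0}

```text
t: 21.4
tool_pos: [0.4929, -0.1232, 0.3037]
orientation: [1.302, 2.859, -0.0]
force: [-1.1, 0.5, -0.1]
opening: 0.0003
gripper_force: 0.5
```

```bash
python3 m.py
```

```text
21.4 [ 0.4929 -0.1232  0.3037] [-1.1097  0.5351 -0.0941] tcp d,n -0.04966717237940669 0.0017178724078042759
0.135 off [ 0.0008 -0.0006] d,n 0.001018744775086404 0.00022535974335847962
0.14 off [ 0.0007 -0.0004] d,n 0.000772366034484554 0.00022664321081204312
0.145 off [ 0.0012 -0.0005] d,n 0.0011570947147761092 0.0005956599046895073
0.15 off [ 0.0008 -0.0005] d,n 0.0008712073566699828 0.00028886419175115993
stand (array([ 0.5263, -0.1625]), np.float64(0.000563098786975197), 28) (ref .5249 -.1615)
```

Emit:
carry_out:
  targets:
    - {"hand": 0,"x": 0.001,"y": 0,"z": 0,"ax": 0,"ay": 0,"az": 0}
    - {"hand": 0,"x": 0.002,"y": 0,"z": 0,"ax": 0,"ay": 0,"az": 0}
    - {"hand": 0,"x": 0.003,"y": 0,"z": 0,"ax": 0,"ay": 0,"az": 0}
    - {"hand": 0,"x": 0.004,"y": 0,"z": 0,"ax": 0,"ay": 0,"az": 0}
    - {"hand": 0,"x": 0.006,"y": 0,"z": 0,"ax": 0,"ay": 0,"az": 0}
    - {"hand": 0,"x": 0.01,"y": 0,"z": 0,"ax": 0,"ay": 0,"az": 0}
    - {"hand": 0,"x": 0.016,"y": 0,"z": 0,"ax": 0,"ay": 0,"az": 0}
    - {"hand": 0,"x": 0.02,"y": 0,"z": 0,"ax": 0,"ay": 0,"az": 0}

```text
t: 22.45
tool_pos: [0.4794, -0.1077, 0.3037]
orientation: [-1.302, -2.859, -0.0]
force: [-0.1, 0.1, -0.3]
opening: 0.0006
gripper_force: 0.0
```

```bash
python3 m.py
```

```text
22.45 [ 0.4794 -0.1077  0.3037] [-0.0529  0.0731 -0.3002] tcp d,n -0.07023651954838493 0.0017180065296328326
0.135 off [ 0.0004 -0.    ] d,n 0.00028544712097941825 0.00025507329457144225
0.14 off [0.0003 0.0001] d,n 0.00011943528751602516 0.00023176400402461904
0.145 off [ 0.0002 -0.0001] d,n 0.00018239478891545155 8.995890620963021e-05
0.15 off [-0.  0.] d,n -6.234649265230243e-05 -1.1668190494232397e-05
stand (array([ 0.5263, -0.1623]), np.float64(0.0005368256784538855), 28) (ref .5249 -.1615)
```

Centered within ~0.5 mm. Retreat.

Emit:
carry_out:
  targets:
    - {"hand": 0,"x": 0.015,"y": 0,"z": 0,"ax": 0,"ay": 0,"az": 0}
    - {"hand": 0,"x": 0.035,"y": 0,"z": -0.01,"ax": 0,"ay": 0,"az": 0}
    - {"hand": 0,"x": 0.06,"y": 0,"z": -0.03,"ax": 0,"ay": 0,"az": 0}
    - {"hand": 0,"x": 0.09,"y": 0,"z": -0.05,"ax": 0,"ay": 0,"az": 0}
    - {"hand": 0,"x": 0.12,"y": 0,"z": -0.07,"ax": 0,"ay": 0,"az": 0}
    - {"hand": 0,"x": 0.14,"y": 0,"z": -0.09,"ax": 0,"ay": 0,"az": 0}
    - {"hand": 0,"x": 0.15,"y": 0,"z": -0.1,"ax": 0,"ay": 0,"az": 0}
    - {"hand": 0,"x": 0.15,"y": 0,"z": -0.1,"ax": 0,"ay": 0,"az": 0}

```text
t: 23.5
tool_pos: [0.3812, 0.0055, 0.4043]
orientation: [1.3, 2.858, 0.001]
force: [-0.5, 0.1, 0.3]
opening: 0.0007
gripper_force: 0.0
```

Run:
```python
from h import *
np.set_printoptions(precision=4,suppress=True)
im,T=cloud('top'); Q=T.reshape(-1,3); Q=Q[Q[:,2]<.17]
r=measure(Q,(.524,-.162)); print(r[1],r[4]); e=r[4][:,1:3].mean(0)-r[1][0]; print(e)
if np.hypot(*e)<.0025: print(robot.close_job())
```

```text
(array([ 0.5243, -0.1624]), np.float64(0.0005058966509869007), 36) [[  0.135    0.5241  -0.1619   0.0416  71.    ]
 [  0.14     0.5243  -0.162    0.0396 175.    ]
 [  0.145    0.524   -0.1621   0.0365 208.    ]
 [  0.15     0.5243  -0.162    0.032  310.    ]]
[-0.0001  0.0004]
the job is handed in; nothing more can be done
None
```

The off-center muffin now sits upright within about 0.5 mm of the middle of its stand. The stand and the other muffin measured unmoved, the hand is clear, and the job was handed in at about 24 s.

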